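# Mark the curved line on a tile in the stencil jig

### The job

Push the tile all the way into the marking jig until it meets the end stop, and swing the latch fully shut behind it so that it cannot shift. Then take the stylus from its stand, let its point down onto the tile through the wide round eye of the stencil's slot, and draw it slowly (about 2 cm a second) along to the other end of the slot in one stroke, with the sprung point lightly on the tile the whole way. Lift the stylus out and put it back upright in its stand with the collar resting on the block; leave the tile latched in the jig and the other things on the bench undisturbed.

Things in the scene. Friction and masses are not known exactly. Their poses are not given: they have to be found in the camera images.
- jig: Fixed tile-marking jig: plywood board, x -135 to +66 mm, y -68 to +68 mm, top at z = 12 mm. Side rails at y = -51.5 and +51.5 mm make a channel open toward -x (the robot), closed by an end stop at x = +50 mm; outside the stencil the rails rise to z = 16 mm. Origin: underside of the board, below the centre of the tile when home; x runs from the mouth to the stop, z up
- stencil (a point): Centre of the top of the fixed aluminium stencil plate over the inner channel: 97 mm (x, -34 to +63 in the jig frame) by 132 mm (y), 5 mm thick, top 30.5 mm above the bench, 1.5 mm above the tile. One through-slot 9 mm wide, an S-curve: in the jig frame x = 7 mm * sin(pi*y/38 mm), y from -38 mm (wide round eye, 15 mm across) to +38 mm (plain round end)
- tile: Loose square terracotta tile 100 x 100 x 12 mm, flat in the jig's channel, 1.5 mm play on each side. Origin: centre of its underside. At first it sticks out of the stencil toward the mouth by 40 to 70 mm; when home its x in the jig's frame is 0 and its rear edge is at x = -50 mm. Its top lies 24 mm above the bench
- latch (a joint): Steel swing latch: bar 14 mm wide, 8 mm thick (top 24.5 mm above the bench) on an upright pivot on the left entry rail. 0 rad: open, lying back along the rail toward the robot. Positive: anticlockwise from above. pi/2 (its stop): fully shut, lying across the channel just behind a home tile (2 mm play). Stays where it is left
- latch_pivot (a point): Pivot of the latch at the height of the bar's top; at (-60, +60, 24.5) mm in the jig's frame
- latch_knob (a point): Centre of the top of the upright wooden knob near the latch's free end: 12 mm thick, 28 mm tall, standing on the bar, 46 mm from the pivot; top 52.5 mm above the bench
- stylus: Loose marking stylus, 120 mm long, point down in its stand. Origin: centre of the underside of its steel collar (28 mm across, 4 mm thick); z up the handle. Wooden handle 14 mm thick, z +4 to +68 mm. Below: barrel 13 mm thick to z -24, 8 mm to -36, then a thin shank with a 4 mm ball point, bottom at z -52. The point is sprung: gives up to 5 mm, 0.5 N at first, 2.3 N at the end
- stylus_grip (a point): Middle of the stylus' handle, where to grip it, 36 mm above the underside of the collar; 88 mm above the point
- stylus_point (a point): Bottom of the stylus' ball point
- stand: Stylus stand, fixed on the bench: wooden block 52 x 52 mm, 60 mm high, on a foot 76 x 76 x 5 mm, with one upright hole 18 mm across from its top down to the foot. Origin: centre of its underside
- stand_hole (a point): Centre of the mouth of the stand's hole, 60 mm above the bench. When the stylus stands in it the collar rests on the block's top and the stylus' origin is at this point (up to 2.5 mm aside)
- pinch_pot: Bystander: small clay pot, 72 mm across, 64 mm high, standing loose; origin centre of its underside. It and the stand may change places
- stamp: Bystander: plaster stamp, 31 mm across, 53 mm high, standing loose left of the jig
- cone_plug: Bystander: small turned wooden cone, 23 mm across, 28 mm high, standing loose behind the jig to its left
- slot_0 (a point): Centre of the slot's wide round eye (start of the line), at the height of the tile's top
- slot_1 (a point): Point on the slot's centre line, at the height of the tile's top (24 mm above the bench, 6.5 mm below the stencil's top); slot_0 to slot_8 follow the slot about 10 to 11 mm apart
- slot_2 (a point): Point on the slot's centre line, at the height of the tile's top (24 mm above the bench, 6.5 mm below the stencil's top); slot_0 to slot_8 follow the slot about 10 to 11 mm apart
- slot_3 (a point): Point on the slot's centre line, at the height of the tile's top (24 mm above the bench, 6.5 mm below the stencil's top); slot_0 to slot_8 follow the slot about 10 to 11 mm apart
- slot_4 (a point): Point on the slot's centre line, at the height of the tile's top (24 mm above the bench, 6.5 mm below the stencil's top); slot_0 to slot_8 follow the slot about 10 to 11 mm apart
- slot_5 (a point): Point on the slot's centre line, at the height of the tile's top (24 mm above the bench, 6.5 mm below the stencil's top); slot_0 to slot_8 follow the slot about 10 to 11 mm apart
- slot_6 (a point): Point on the slot's centre line, at the height of the tile's top (24 mm above the bench, 6.5 mm below the stencil's top); slot_0 to slot_8 follow the slot about 10 to 11 mm apart
- slot_7 (a point): Point on the slot's centre line, at the height of the tile's top (24 mm above the bench, 6.5 mm below the stencil's top); slot_0 to slot_8 follow the slot about 10 to 11 mm apart
- slot_8 (a point): Last point of the slot's centre line, the centre of its plain round end, at the height of the tile's top
There are look-alikes about, which are no part of the job. Of the things that look like the stylus, the smaller one is meant.

How it is judged:
On the way, in this order (a step that is already met when the one before it is completed fails the run):
1. the tile is pushed home against the end stop (within 4 mm) and the latch is shut behind it (past 1.45 rad) (x of tile in the frame of jig above -0.004 m and value of joint latch above 1.45 rad), for 0.2 s.
2. the stylus' point touches the tile in the slot's round eye (within 6 mm of its centre), tile home and latched (all of step 1 and contact force between stylus and tile above 0.05 N and distance between stylus_point and slot_0 below 0.006 m), for 0.05 s.
3. the point, on the tile, passes slot_2 (within 5 mm) (all of step 1 and contact force between stylus and tile above 0.05 N and distance between stylus_point and slot_2 below 0.005 m), for 0.04 s.
4. the point, on the tile, passes slot_4 (within 5 mm) (all of step 1 and contact force between stylus and tile above 0.05 N and distance between stylus_point and slot_4 below 0.005 m), for 0.04 s.
5. the point, on the tile, passes slot_6 (within 5 mm) (all of step 1 and contact force between stylus and tile above 0.05 N and distance between stylus_point and slot_6 below 0.005 m), for 0.04 s.
6. the point, on the tile, reaches the slot's end (within 5 mm of slot_8) (all of step 1 and contact force between stylus and tile above 0.05 N and distance between stylus_point and slot_8 below 0.005 m), for 0.05 s.
At the end, for the whole second after the job is handed in: The tile is home (within 4 mm of the end stop) and the latch shut (past 1.45 rad); the stylus, released and at rest, stands in the stand's hole upright within 0.1 rad, its collar on the block (within 3 mm in height and 5 mm sideways) (all of step 1 and horizontal distance between stylus and stand_hole below 0.005 m and z of stylus in the frame of stand_hole between -0.003 and 0.003 m and angle between stylus's own z axis and vertical below 0.1 rad and linear speed of each of stylus, tile below 0.02 m/s); the robot touches nothing.
It fails at once if the stylus is drawn along the slot faster than 0.06 m/s with its point on the tile (contact force between stylus and tile above 0.05 N and linear speed of stylus above 0.06 m/s and y of stylus_point in the frame of jig between -0.025 and 0.028 m and x of stylus_point in the frame of jig between -0.015 and 0.015 m).
It fails at once if the point is lifted off the tile by more than 2 mm inside the slot between its two ends (the line is one stroke) (z of stylus_point in the frame of jig between 0.0262 and 0.03 m and y of stylus_point in the frame of jig between -0.025 and 0.028 m and x of stylus_point in the frame of jig between -0.015 and 0.015 m).
It fails at once if the stylus is pressed on the tile with more than 12 N (contact force between stylus and tile above 12 N).
It fails at once if the pot, stamp or wooden cone is shifted by more than 30 mm (distance of any of pinch_pot, stamp, cone_plug from where it was at the start of the episode above 0.03 m).
It also fails if it takes over 72 s, if anything falls off the work surface, if the arm or the gripper's body presses on something with over 40 N, if the wrist force passes 120 N, or if a joint passes its speed limit or range.

### The arm

A 6-joint arm with a two-finger parallel gripper is mounted at the origin on a cart in front of the work surface, level with it; the furniture and walls round the work are solid. World frame = base frame: x ahead of the robot, y to its left, z up, the work surface at z = 0. Lengths are in m, angles in rad, forces in N, time in s.
With the tool pointing down it reaches from about 0.4 to 0.925 m from the base axis. Payload 3.4 kg.
Tool frame: the origin (TCP) lies midway between the tips of the shut fingers; the grasp point (between the pads) lies 19 mm behind it; z points along the fingers, x is the direction in which the jaws open and shut, and the axes are right-handed (so a half turn about z gives the same grasp; the last joint's range is limited). The gripper opens to 85 mm and grips with 20 to 120 N. Pads are 22 mm wide; open, the fingers measure 114 mm over their backs; the gripper's body (76 mm by 85 mm) begins 54 mm behind the grasp point. The pads swing forward as they close: fully open they stand 13 mm farther back than shut.
Start: joints at [1.093, 0.307, 1.506, -0, 1.328, -0.073], TCP at [0.226, 0.529, 0.231] pointing down, gripper open.
Joint ranges: [-3.12, 3.12], [-1.05, 2.28], [0.14, 2.33], [-1.42, 4.57], [0.1, 2.73], [-2.68, 2.68]. Speed limits (rad/s): [2.57, 2.57, 3.14, 3.14, 3.14, 3.14].

### API

Orientations are given as [roll, pitch, yaw] about the fixed x, y, z axes, in that order (R = Rz(yaw) Ry(pitch) Rx(roll)).
In Python, from rig import bot gives the robot as it stands. The module is installed in compiled form; this text tells all that it offers.
- The arm moves only by the tool carry_out, never from a script. Its argument "moves" is a list of rows, each a list of 2 entries, a list of its own where there are three numbers: the shift along the world's x, y, z in m, then the turn about the world's z in degrees. In form: [[[tx, ty, tz], spin], ...]. A call has 1 to 8 rows; each row is the pose to reach, as a shift and turn from the pose commanded when the call began; what a row does not reach only later rows make up. A row lasts 1/10 s, in which the tool goes at most 50 mm and 8.59 degrees, less where a joint would pass 70% of its speed; a pose out of reach is approached as far as the arm can. A call with a gripper value outside its range is refused whole. "jaw" is the finger opening in m, from 0 to 0.0854, set as the call begins (left out, the last holds). The fingers move at their own pace and stop on an object; "force" is the grip in N (left out, the last holds). Time passes only in rows, so rows that repeat a pose let the fingers close. It gives the time, the measured TCP pose, the force and the opening at its end, in the units of the state.
- bot.state(): the state, without advancing time (a new reading comes with each control period).
- bot.get_image(name): name is "scene" or "side" or "wrist"; returns a dict with "image" (400x640x3 uint8, red, green, blue), "mtx" (3x3 intrinsics, pixels), "k1" (the pictures are not rectified: a ray, as slopes to the right and down, at radius r is drawn at 1 + k1 r^2 times it, then the intrinsics apply), "xyz" and "attitude" of the camera in the world. Camera axes: x right, y down, z forward; pixel columns grow to the right and rows downward; lengths in m; the calibration is good to about 2 mm. A picture is of the moment at which its call begins. There is no depth.
- bot.finish_job(): hands the job in, once; it reports no verdict.
Trained networks look in a picture, given as the dict that the camera call returned (one of the last four; its "shot" number tells which), for a name from the list of things; names that differ only in an ending like _2 or _b are one class to them, and where a whole thing is asked for, a point or a joint stands for the part that bears it (a point fixed in the world has none). Each returns a list of dicts, best first, with "p" (0 to 1); they miss things now and then, are a little off and sometimes report something else, mostly with a low value. They report only what shows in the picture. A call takes as long as a camera call. They do not tell look-alikes from the thing itself.
- bot.cut_out(picture, thing): "mask" (400x640 bool, what is visible of it).
- bot.landmark_of(picture, thing): "centre" ([x, y, z] in m, in the coordinates of the camera as it stood for that picture, good to about 4 mm: a listed point, or the origin of a listed thing).
The state is a dict: "time": time; "joint_positions": joint angles; "qd": joint speeds; "effort": joint torques, N m; "eef_pos": TCP position; "eef_rot": TCP orientation; "wrist_force": force on the tool from outside, world axes, zero at the start; "torque": the same for the moment, N m; "gripper_width": opening from 0.0 (shut) to 1.0 (fully open).
Only numpy, scipy, OpenCV 4.12 (cv2) and the standard library are available. Lean on these libraries where they do the work, as an engineer would, in place of code of your own. Each camera call takes 0.05 s, during which the arm holds its last target. There are 200 camera calls.

## Working session

There is one attempt and no reset: what is moved stays moved. The work goes in short steps, Python scripts to look and compute and a tool call to move; the robot and the scene stay as the last step left them, time stands still between calls to the robot, and variables do not carry over. Pictures are saved under pics/ and viewed, about 8 in all and at most 12, crops included, and the job is handed in when it is done.

Besides the shell and the picture viewer there is one more tool, called after "Emit:" by a JSON object that holds its "api" and its "payload". carry_out: Moves the arm, as the interface text tells. Its arguments: {"type":"object","properties":{"moves":{"type":"array","items":{"type":"array"}},"jaw":{"type":"number"},"force":{"type":"number"}},"required":["moves"]}

```bash
mkdir -p pics; cat > h.py <<'E'
import numpy as np, cv2
from scipy.spatial.transform import Rotation as R
from rig import bot
def cam(p):
    a=np.array(p["attitude"],float)
    M=a if a.shape==(3,3) else (R.from_euler('xyz',a).as_matrix() if a.size==3 else R.from_quat(a).as_matrix())
    return M,np.array(p["xyz"],float)
def world(p,c):
    M,t=cam(p); return M@np.array(c)+t
def proj(p,w):
    M,t=cam(p); c=M.T@(np.array(w)-t); s=c[:2]/c[2]; s=s*(1+p["k1"]*(s@s)); K=p["mtx"]; return np.array([K[0][0]*s[0]+K[0][2],K[1][1]*s[1]+K[1][2]])
def onplane(p,px,z):
    K=p["mtx"]; d=np.array([(px[0]-K[0][2])/K[0][0],(px[1]-K[1][2])/K[1][1]]); s=d.copy()
    for _ in range(30): s=d/(1+p["k1"]*(s@s))
    M,t=cam(p); r=M@np.array([s[0],s[1],1]); return t+r*(z-t[2])/r[2]
def save(p,n,crop=None,f=1):
    im=p["image"][:,:,::-1]
    if crop: x0,y0,x1,y1=crop; im=im[y0:y1,x0:x1]
    cv2.imwrite("pics/"+n,cv2.resize(np.ascontiguousarray(im),None,fx=f,fy=f,interpolation=cv2.INTER_CUBIC))
def find(p,names,k=3,pmin=.2):
    for n in names:
        for d in bot.landmark_of(p,n)[:k]:
            if d["p"]>pmin:
                w=world(p,d["centre"]); print(n,round(d["p"],2),w.round(4),proj(p,w).round(0))
E
cat > a.py <<'E'
from h import *
s=bot.state(); print({k:np.round(v,3) for k,v in s.items()})
N="jig stencil tile latch latch_pivot latch_knob stylus stylus_grip stylus_point stand stand_hole pinch_pot stamp cone_plug slot_0 slot_4 slot_8".split()
for c in ["scene","side"]:
    p=bot.get_image(c); print(c,np.round(p["attitude"],3),p["xyz"],p["k1"]); save(p,c+"0.png"); find(p,N)
E
python3 a.py
```

```text
{'time': np.float64(0.0), 'joint_positions': array([ 1.093,  0.308,  1.508, -0.   ,  1.328, -0.074]), 'qd': array([ 0.001, -0.001,  0.001,  0.001,  0.001, -0.001]), 'effort': array([-1.0000e-03, -4.5756e+01, -2.5192e+01, -0.0000e+00,  1.3000e-02,
        0.0000e+00]), 'eef_pos': array([0.226, 0.528, 0.23 ]), 'eef_rot': array([-3.141e+00,  2.000e-03,  1.167e+00]), 'wrist_force': array([0.709, 0.802, 0.304]), 'torque': array([ 0.063, -0.006,  0.001]), 'gripper_width': np.float64(1.001)}
scene [-2.249 -0.011 -1.068] [-0.03649318 -0.13926004  0.64667976] -0.06680451537406387
jig 0.73 [ 0.5942  0.0957 -0.0027] [350. 237.]
stencil 0.6 [0.6107 0.1037 0.0296] [351. 223.]
tile 0.87 [0.5389 0.0868 0.0121] [344. 249.]
tile 0.33 [0.5951 0.1046 0.0239] [348. 228.]Traceback (most recent call last):
  File "a.py", line 5, in <module>
    p=bot.get_image(c); print(c,np.round(p["attitude"],3),p["xyz"],p["k1"]); save(p,c+"0.png"); find(p,N)
                                                                                                ~~~~^^^^^
  File "h.py", line 22, in find
    for d in bot.landmark_of(p,n)[:k]:
             ~~~~~~~~~~~~~~~^^^^^
ValueError: it knows: cone_plug, jig, latch_knob, latch_pivot, pinch_pot, slot, stamp, stand, stand_hole, stencil, stylus, stylus_grip, stylus_point, tile
```

```bash
sed -i 's/ latch latch_pivot/ latch_pivot/; s/slot_0 slot_4 slot_8/slot/' a.py; sed -i 's/,k=3,/,k=9,/' h.py; python3 a.py | grep -v array
```

```text
scene [-2.249 -0.011 -1.068] [-0.03649318 -0.13926004  0.64667976] -0.06680451537406387
jig 0.61 [ 0.5924  0.0971 -0.0014] [349. 237.]
jig 0.3 [0.4643 0.3817 0.0599] [222. 211.]
stencil 0.73 [0.6058 0.1012 0.0296] [351. 224.]
tile 0.76 [0.5415 0.0886 0.0115] [344. 248.]
tile 0.28 [0.5944 0.104  0.0257] [348. 228.]
latch_pivot 0.93 [0.5237 0.1446 0.0223] [320. 241.]
latch_pivot 0.35 [0.5991 0.1149 0.0272] [345. 225.]
latch_knob 0.59 [0.4801 0.1331 0.0534] [315. 245.]
stylus 0.81 [0.5639 0.3585 0.0712] [253. 188.]
stylus 0.55 [0.4725 0.3804 0.0596] [224. 209.]
stylus_grip 0.82 [0.5547 0.3609 0.119 ] [249. 174.]
stylus_grip 0.62 [0.5927 0.1233 0.0268] [341. 225.]
stylus_grip 0.59 [0.466  0.3742 0.1013] [222. 198.]
stand 0.79 [ 0.4663  0.3761 -0.0029] [228. 230.]
stand_hole 0.77 [0.4632 0.3757 0.06  ] [223. 212.]
pinch_pot 0.93 [ 0.45   -0.095  -0.0026] [406. 313.]
pinch_pot 0.69 [0.4714 0.3783 0.0596] [225. 210.]
stamp 0.33 [0.5925 0.0904 0.0251] [353. 230.]
cone_plug 0.61 [ 0.6773  0.3293 -0.0026] [288. 191.]
slot 0.83 [0.5972 0.1041 0.0241] [348. 228.]
slot 0.81 [0.5994 0.1137 0.0281]
[... 1323 characters left out ...]
 0.0875 0.0226] [304. 215.]
stand_hole 0.61 [0.4649 0.3774 0.0578] [364. 276.]
stand_hole 0.55 [0.5914 0.0638 0.0222] [303. 210.]
pinch_pot 0.59 [ 4.545e-01 -9.000e-02  2.000e-04] [353. 190.]
pinch_pot 0.43 [0.5911 0.097  0.0254] [303. 216.]
stamp 0.8 [ 0.6208  0.4142 -0.0007] [280. 315.]
cone_plug 0.53 [ 0.6725  0.3276 -0.0042] [258. 286.]
slot 0.95 [0.5968 0.1149 0.0225] [300. 220.]
slot 0.89 [0.5896 0.0835 0.0228] [304. 214.]
slot 0.83 [0.5851 0.1342 0.0252] [305. 223.]
slot 0.8 [0.5927 0.0658 0.0191] [303. 212.]
slot 0.7 [0.5921 0.1254 0.02  ] [302. 223.]
slot 0.64 [0.5875 0.0979 0.0254] [304. 216.]
slot 0.59 [0.5963 0.1091 0.0198] [301. 220.]
slot 0.58 [0.6013 0.0544 0.0247] [300. 208.]
```

View pics/scene0.png

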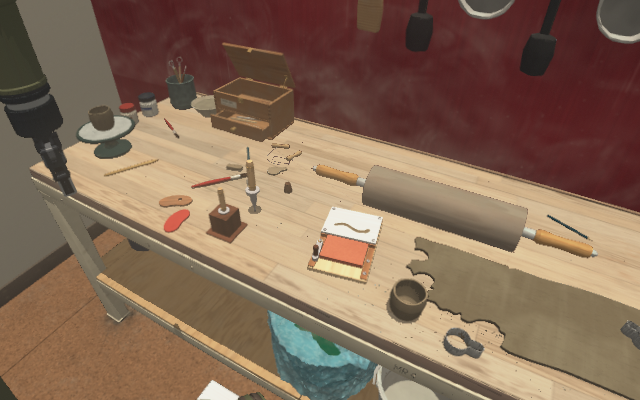

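View pics/side0.png

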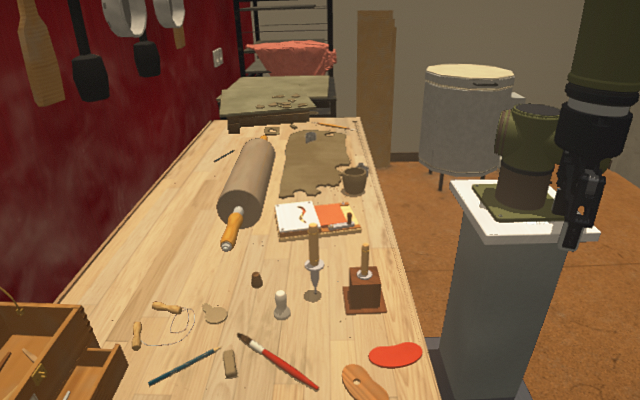

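Candidates for the stylus are A, in the dark wooden block stand, scene (222,205) / side (364,262), and B, the taller one on a metal/glass holder, scene (252,185) / side (314,250). I take A, the smaller one, and check it in a close crop. The knob and latch are open at scene (315,248), the tile sticks out at (344,250), and the stamp is at side (281,303).

Emit:
{"api": "carry_out", "payload": {"moves": [[[0.025, -0.04, 0.005], 5], [[0.05, -0.08, 0.01], 10], [[0.075, -0.12, 0.02], 15], [[0.1, -0.16, 0.03], 20], [[0.125, -0.2, 0.04], 25], [[0.15, -0.24, 0.05], 30], [[0.175, -0.28, 0.05], 35], [[0.2, -0.32, 0.05], 35]], "jaw": 0}}

```text
time: 2.5
eef_pos: [0.4269, 0.2072, 0.2821]
eef_rot: [3.14, -0.0, 1.78]
wrist_force: [1.4, 0.3, -0.4]
gripper_width: 0.001
```

```bash
cat > b.py <<'E'
from h import *
p=bot.get_image("scene"); 
import cv2
a=p["image"][150:250,190:300]; q=bot.get_image("side"); b=q["image"][210:320,270:400]
r=lambda i:cv2.resize(i,(400,400),interpolation=cv2.INTER_CUBIC)
cv2.imwrite("pics/cand.png",np.hstack([r(a),r(b)])[:,:,::-1])
w=bot.get_image("wrist"); s=bot.state(); M,t=cam(w); T=R.from_euler('xyz',s["eef_rot"])
print(s["eef_pos"],s["eef_rot"],w["xyz"],"in tool",T.inv().apply(t-s["eef_pos"]),"dir",M[:,2],"k1",w["k1"],w["mtx"])
save(w,"w0.png"); find(w,"jig stencil latch_pivot latch_knob tile slot".split())
E
python3 b.py
```

```text
[0.42739442 0.20642228 0.28144392] [3.14108587e+00 2.78918619e-04 1.77207125e+00] [0.353221   0.18867713 0.42482808] in tool [-0.00259826 -0.07615096 -0.14342205] dir [ 0.29711947  0.05802832 -0.95307541] k1 -0.056312776457135276 [[324.68875529   0.         319.05536351]
 [  0.         324.68875529 194.82470126]
 [  0.           0.           1.        ]]
jig 0.71 [ 0.5927  0.0936 -0.0056] [224. 246.]
jig 0.71 [0.5886 0.0783 0.0253] [207. 251.]
stencil 0.67 [0.609  0.1001 0.0288] [221. 268.]
latch_pivot 0.86 [0.5222 0.1424 0.0271] [260. 217.]
latch_pivot 0.38 [0.5416 0.0876 0.0165] [219. 219.]
latch_pivot 0.35 [0.5945 0.1252 0.0216] [241. 260.]
latch_knob 0.72 [0.4763 0.1317 0.0512] [253. 187.]
tile 0.81 [0.5415 0.0873 0.0155] [219. 219.]
slot 0.97 [0.6025 0.057  0.0252] [191. 257.]
slot 0.96 [0.5998 0.1154 0.0243] [233. 263.]
slot 0.91 [0.5948 0.1043 0.0258] [225. 259.]
slot 0.8 [0.5942 0.0865 0.0252] [213. 256.]
slot 0.67 [0.5865 0.1326 0.0218] [247. 256.]
slot 0.62 [0.5889 0.0814 0.0223] [210. 251.]
slot 0.58 [0.5966 0.0718 0.0272] [202. 256.]
slot 0.57 [0.5956 0.1267 0.0238] [242. 262.]
```

View pics/cand.png

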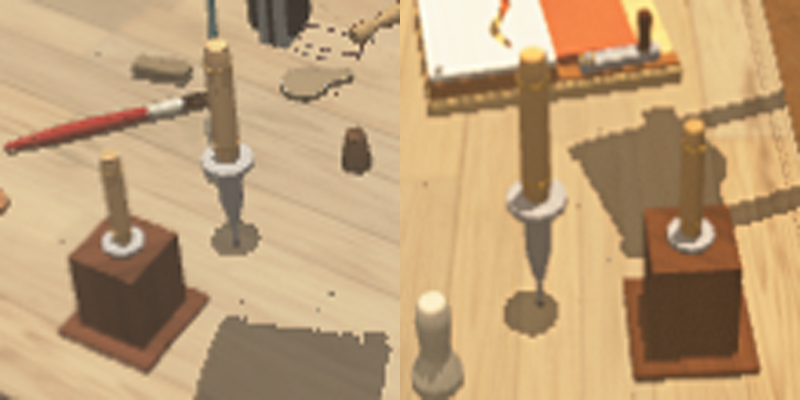

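Crop: the stylus in the block (left picture (122,240) collar) is clearly the smaller; the taller look-alike stands at (228,160). I choose the one in the block. Next, a closer wrist view of the jig.

Emit:
{"api": "carry_out", "payload": {"moves": [[[0.03, -0.025, -0.025], 0], [[0.06, -0.05, -0.05], 0], [[0.09, -0.08, -0.08], 0], [[0.115, -0.105, -0.11], 0], [[0.115, -0.105, -0.11], 0]]}}

```text
time: 3.45
eef_pos: [0.5414, 0.1019, 0.1669]
eef_rot: [-3.136, 0.001, 1.777]
wrist_force: [-1.1, 1.0, -0.2]
gripper_width: 0.003
```

```bash
cat > c.py <<'E'
from h import *
w=bot.get_image("wrist"); s=bot.state(); print(s["eef_pos"],s["eef_rot"],s["time"])
save(w,"w1.png"); find(w,"jig stencil latch_pivot latch_knob tile slot".split(),pmin=.5)
E
python3 c.py
```

```text
[0.54037821 0.10345939 0.16865429] [-3.13639268e+00 -5.41401857e-04  1.77693805e+00] 3.5
jig 0.9 [ 0.59    0.0963 -0.0043] [305. 218.]
stencil 0.86 [0.6048 0.1018 0.0315] [306. 247.]
latch_pivot 0.6 [0.5222 0.1433 0.0268] [369. 172.]
latch_knob 0.89 [0.4786 0.1312 0.0504] [372. 123.]
latch_knob 0.61 [0.5866 0.0781 0.0253] [285. 223.]
tile 0.87 [0.5402 0.0862 0.0145] [303. 175.]
slot 0.96 [0.5889 0.0779 0.0249] [285. 225.]
slot 0.95 [0.587  0.1324 0.0216] [341. 232.]
slot 0.88 [0.59   0.0962 0.0251] [303. 229.]
slot 0.86 [0.5948 0.1279 0.0229] [335. 239.]
slot 0.79 [0.6036 0.0566 0.0284] [259. 236.]
slot 0.75 [0.599  0.1072 0.0278] [313. 241.]
slot 0.68 [0.5938 0.0701 0.029 ] [275. 229.]
slot 0.64 [0.5925 0.0835 0.027 ] [289. 230.]
slot 0.6 [0.5992 0.1159 0.0232] [322. 241.]
```

View pics/w1.png

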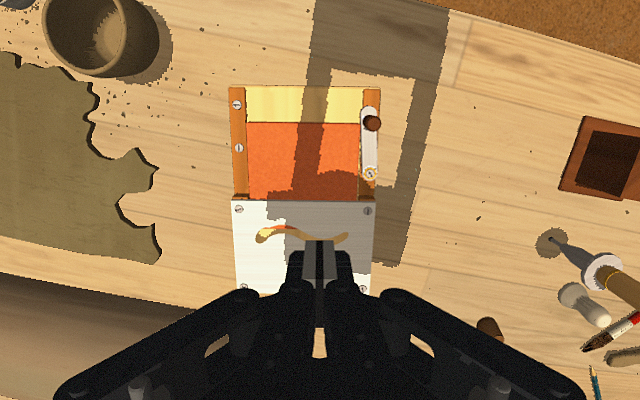

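```bash
cat > d.py <<'E'
from h import *
im=cv2.imread("pics/w1.png")[80:280,222:392]; cv2.imwrite("pics/w1c.png",cv2.resize(im,None,fx=3,fy=3,interpolation=cv2.INTER_CUBIC)[:600])
E
python3 d.py
```

```text
(no output)
```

View pics/w1c.png

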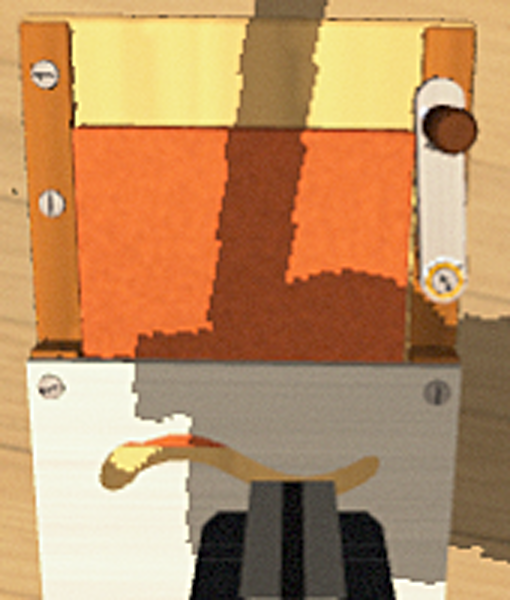

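```bash
cat > e.py <<'E'
from h import *
from scipy.optimize import least_squares
w=bot.get_image("wrist")  # same pose
f=lambda c:(np.array(c)+.5)/3-.5+[222,80]
# (crop px, jig xyz mm, use u, use v)
O=[((28,363),(-34,-66,30.5),1,1),((462,362),(-34,66,30.5),1,1),((444,280),(-60,60,24.5),1,1),((98,478),(0,-45.5,30.5),1,0),((380,462),(0,42.5,30.5),1,0),((73,18),(-135,-51.5,12),0,1),((420,24),(-135,51.5,12),0,1),
((185,434),(-11.5,-19,30.5),0,1)]
def J(q,m): c,s=np.cos(q[2]),np.sin(q[2]); x,y,z=np.array(m)/1e3; return np.array([q[0]+c*x-s*y,q[1]+s*x+c*y,z])
def res(q):
    r=[]
    for c,m,a,b in O:
        e=proj(w,J(q,m))-f(c); r+= [e[0]]*a+[e[1]]*b
    return np.array(r)
s=least_squares(res,[.592,.096,.2],loss='soft_l1'); print(s.x,np.degrees(s.x[2])); print(res(s.x).round(2))
for c in [(76,128),(413,130)]: 
    p=onplane(w,f(c),.024); d=p[:2]-s.x[:2]; k=s.x[2]; print("tile rear jig",[round(1e3*(d[0]*np.cos(k)+d[1]*np.sin(k)),1),round(1e3*(-d[0]*np.sin(k)+d[1]*np.cos(k)),1)])
for n,m in dict(pivot=(-60,60,24.5),knob=(-106,60,52),eye=(0,-38,24),end=(0,38,24),push0=(-135,0,20),push1=(-64,0,20),sten=(14.5,0,30.5)).items(): print(n,J(s.x,m).round(4))
E
python3 e.py
```

```text
[0.59583102 0.10132431 0.198514  ] 11.374014335187526
[ 1.71 -0.68 -1.07  1.09 -0.86 -0.41  2.1  -0.37  0.92  0.   -1.36]
tile rear jig [np.float64(-104.5), np.float64(-50.2)]
tile rear jig [np.float64(-104.8), np.float64(49.2)]
pivot [0.5252 0.1483 0.0245]
knob [0.4801 0.1392 0.052 ]
eye [0.6033 0.0641 0.024 ]
end [0.5883 0.1386 0.024 ]
push0 [0.4635 0.0747 0.02  ]
push1 [0.5331 0.0887 0.02  ]
sten [0.61   0.1042 0.0305]
```

```bash
cat > e2.py <<'E'
import re
src=open('e.py').read().replace('s=least','''
a=cv2.cvtColor(cv2.imread("pics/w1.png"),cv2.COLOR_BGR2GRAY); b=cv2.cvtColor(w["image"],cv2.COLOR_RGB2GRAY)
P=np.array([f(o[0]) for o in O],np.float32).reshape(-1,1,2); Q,st,_=cv2.calcOpticalFlowPyrLK(a,b,P,None); print((Q-P)[:,0].round(1).tolist(),st.ravel())
print(w["xyz"],w["attitude"],bot.state()["eef_pos"],bot.state()["eef_rot"])
save(w,"w2.png")
s=least''',1)
exec(src)
find(w,["latch_pivot","stencil"])
E
python3 e2.py
```

```text
[[-2.0, -3.4000000953674316], [-4.300000190734863, -3.200000047683716], [-3.9000000953674316, -3.0999999046325684], [-2.299999952316284, -4.099999904632568], [-4.0, -3.799999952316284], [-2.0999999046325684, -1.399999976158142], [-4.099999904632568, -1.2999999523162842], [-0.6000000238418579, -3.799999952316284]] [1 1 1 1 1 1 1 1]
[0.46522683 0.08839553 0.31579767] [ 2.83387843e+00 -2.38896790e-04  1.77979704e+00] [0.54083946 0.10473365 0.17248743] [3.13961213e+00 8.86984842e-05 1.77943139e+00]
[0.59584562 0.10111973 0.19831224] 11.362454140606559
[ 1.69 -0.67 -1.06  1.1  -0.86 -0.4   2.08 -0.37  0.91 -0.01 -1.35]
tile rear jig [np.float64(-104.5), np.float64(-50.2)]
tile rear jig [np.float64(-104.8), np.float64(49.2)]
pivot [0.5252 0.1481 0.0245]
knob [0.4801 0.1391 0.052 ]
eye [0.6033 0.0639 0.024 ]
end [0.5884 0.1384 0.024 ]
push0 [0.4635 0.0745 0.02  ]
push1 [0.5331 0.0885 0.02  ]
sten [0.6101 0.104  0.0305]
latch_pivot 0.72 [0.5245 0.1429 0.0281] [364. 172.]
stencil 0.71 [0.6058 0.1005 0.0302] [301. 243.]
```

```bash
cat > e3.py <<'E'
src=open('e.py').read().replace('s=least','''
a=cv2.cvtColor(cv2.imread("pics/w1.png"),cv2.COLOR_BGR2GRAY); b=cv2.cvtColor(w["image"],cv2.COLOR_RGB2GRAY)
g=f
f=lambda c:(lambda p:(p+(cv2.calcOpticalFlowPyrLK(a,b,p.astype(np.float32).reshape(1,1,2),None)[0].ravel()-p)))(g(c))
s=least''',1)
exec(src)
np.save("jig.npy",s.x)
E
python3 e3.py
```

```text
[0.59418845 0.09723828 0.19628495] 11.246299016206974
[-0.13  0.2  -0.15  1.97 -0.3   0.14  0.74 -0.01 -0.45 -1.38  0.12]
tile rear jig [np.float64(-103.9), np.float64(-48.7)]
tile rear jig [np.float64(-104.1), np.float64(48.7)]
pivot [0.5236 0.1444 0.0245]
knob [0.4785 0.1354 0.052 ]
eye [0.6016 0.06   0.024 ]
end [0.5868 0.1345 0.024 ]
push0 [0.4618 0.0709 0.02  ]
push1 [0.5314 0.0848 0.02  ]
sten [0.6084 0.1001 0.0305]
```

Emit:
{"api": "carry_out", "payload": {"moves": [[[-0.036, -0.016, 0], -0.6], [[-0.072, -0.032, -0.02], -0.6], [[-0.072, -0.032, -0.06], -0.6], [[-0.072, -0.032, -0.1], -0.6], [[-0.072, -0.032, -0.13], -0.6], [[-0.072, -0.032, -0.145], -0.6], [[-0.072, -0.032, -0.154], -0.6], [[-0.072, -0.032, -0.154], -0.6]]}}

```text
time: 4.85
eef_pos: [0.4685, 0.0717, 0.0165]
eef_rot: [-3.14, -0.0, 1.767]
wrist_force: [0.1, -0.1, 0.2]
gripper_width: 0.002
```

```bash
cat > st.py <<'E'
from h import *
q=np.load("jig.npy"); s=bot.state(); d=s["eef_pos"][:2]-q[:2]; c,k=np.cos(q[2]),np.sin(q[2])
print(s["time"],s["eef_pos"].round(4),"jig mm",(1e3*np.array([d[0]*c+d[1]*k,-d[0]*k+d[1]*c])).round(1),"yaw",np.degrees(s["eef_rot"][2]).round(1),s["wrist_force"].round(1),s["gripper_width"])
E
python3 st.py
```

```text
4.85 [0.4685 0.0717 0.0165] jig mm [-128.3   -0.5] yaw 101.3 [ 0.1 -0.1  0.2] 0.0023043280880746175
```

Emit:
{"api": "carry_out", "payload": {"moves": [[[0.0069, 0.0014, 0], 0], [[0.0137, 0.0027, 0], 0], [[0.0206, 0.0041, 0], 0], [[0.0275, 0.0055, 0], 0], [[0.0343, 0.0068, 0], 0], [[0.0412, 0.0082, 0], 0], [[0.0481, 0.0096, 0], 0], [[0.0549, 0.0109, 0], 0]]}}

```text
time: 5.65
eef_pos: [0.5243, 0.0828, 0.0173]
eef_rot: [-3.141, -0.0, 1.767]
wrist_force: [-1.7, -0.4, 1.6]
gripper_width: -0.004
```

Emit:
{"api": "carry_out", "payload": {"moves": [[[0.002, 0.0004, 0], 0], [[0.004, 0.0008, 0], 0], [[0.006, 0.0012, 0], 0], [[0.0075, 0.0015, 0], 0]]}}

```text
time: 6.05
eef_pos: [0.5314, 0.0841, 0.0172]
eef_rot: [3.142, -0.0, 1.767]
wrist_force: [-0.4, 0.4, -0.3]
gripper_width: 0.001
```

```bash
python3 st.py
```

```text
6.05 [0.5314 0.0841 0.0172] jig mm [-64.2  -0.6] yaw 101.3 [-0.4  0.4 -0.3] 0.001316366338634855
```

Emit:
{"api": "carry_out", "payload": {"moves": [[[0.0015, 0.0003, 0], 0], [[0.003, 0.0006, 0], 0], [[0.0045, 0.0009, 0], 0]]}}

```text
time: 6.35
eef_pos: [0.5339, 0.0847, 0.0172]
eef_rot: [-3.138, -0.0, 1.768]
wrist_force: [-6.0, -1.0, 5.4]
gripper_width: 0.002
```

Emit:
{"api": "carry_out", "payload": {"moves": [[[0.001, 0.0002, 0], 0], [[0.002, 0.0004, 0], 0]]}}

```text
time: 6.55
eef_pos: [0.534, 0.0848, 0.017]
eef_rot: [-3.134, -0.0, 1.768]
wrist_force: [-8.1, -3.3, 8.1]
gripper_width: 0.004
```

Emit:
{"api": "carry_out", "payload": {"moves": [[[-0.02, -0.004, 0.0], 0], [[-0.02, -0.004, 0.04], 0], [[-0.02, -0.004, 0.08], 0], [[-0.045, 0.035, 0.08], 0], [[-0.066, 0.085, 0.08], 0], [[-0.066, 0.085, 0.06], 0], [[-0.066, 0.085, 0.03], 0], [[-0.066, 0.085, 0.017], 0]]}}

```text
time: 7.35
eef_pos: [0.4715, 0.1713, 0.0331]
eef_rot: [3.141, -0.0, 1.769]
wrist_force: [-0.7, 0.0, 0.1]
gripper_width: 0.004
```

```bash
cat > arc.py <<'E'
from h import *
q=np.load("jig.npy"); c,k=np.cos(q[2]),np.sin(q[2])
base=np.array([.4719,.1707])  # commanded now
for a in range(0,96,5):
    t=np.radians(a); P=np.array([-60,60])+46*np.array([-np.cos(t),-np.sin(t)])-20.5*np.array([np.sin(t),-np.cos(t)]); P=P/1e3
    W=q[:2]+[c*P[0]-k*P[1],k*P[0]+c*P[1]]; print(a,(W-base).round(4))
E
python3 arc.py; python3 st.py
```

```text
0 [ 0.0026 -0.0152]
5 [ 0.0018 -0.0195]
10 [ 0.0014 -0.0239]
15 [ 0.0014 -0.0283]
20 [ 0.0018 -0.0327]
25 [ 0.0025 -0.037 ]
30 [ 0.0036 -0.0412]
35 [ 0.0051 -0.0454]
40 [ 0.007  -0.0494]
45 [ 0.0091 -0.0532]
50 [ 0.0116 -0.0568]
55 [ 0.0144 -0.0602]
60 [ 0.0175 -0.0633]
65 [ 0.0209 -0.0661]
70 [ 0.0245 -0.0687]
75 [ 0.0283 -0.0709]
80 [ 0.0322 -0.0728]
85 [ 0.0364 -0.0743]
90 [ 0.0406 -0.0754]
95 [ 0.0449 -0.0762]
7.35 [0.4715 0.1713 0.0331] jig mm [-105.8   96.5] yaw 101.4 [-0.7  0.   0.1] 0.0036611728082621524
```

Emit:
{"api": "carry_out", "payload": {"moves": [[[0, 0, 0], -8.5], [[0, 0, 0], -17], [[0, 0, 0], -25.5], [[0, 0, 0], -34], [[0, 0, 0], -42.5], [[0, 0, 0], -51], [[0, 0, 0], -59.5], [[0, 0, 0], -68]]}}

```text
time: 8.15
eef_pos: [0.4731, 0.1708, 0.0346]
eef_rot: [3.141, -0.002, 0.574]
wrist_force: [0.2, 0.6, 0.4]
gripper_width: -0.002
```

Emit:
{"api": "carry_out", "payload": {"moves": [[[0, 0, 0], -8.5], [[0, 0, 0], -17], [[0, -0.01, 0], -22], [[0.003, -0.017, 0], -22], [[0.003, -0.017, 0], -22]]}}

```text
time: 8.65
eef_pos: [0.4761, 0.153, 0.0345]
eef_rot: [3.142, -0.002, 0.198]
wrist_force: [0.5, -0.9, -0.5]
gripper_width: -0.0
```

```bash
sed -i 's/20\.5/17.5/; s/\.4719,\.1707/.4749,.1537/' arc.py; python3 arc.py; python3 st.py
```

```text
0 [ 0.0002 -0.0011]
5 [-0.0003 -0.0054]
10 [-0.0005 -0.0097]
15 [-0.0003 -0.014 ]
20 [ 0.0003 -0.0182]
25 [ 0.0013 -0.0224]
30 [ 0.0026 -0.0265]
35 [ 0.0043 -0.0304]
40 [ 0.0063 -0.0342]
45 [ 0.0086 -0.0378]
50 [ 0.0113 -0.0412]
55 [ 0.0142 -0.0444]
60 [ 0.0174 -0.0472]
65 [ 0.0208 -0.0498]
70 [ 0.0244 -0.0521]
75 [ 0.0283 -0.0541]
80 [ 0.0322 -0.0557]
85 [ 0.0363 -0.0569]
90 [ 0.0405 -0.0578]
95 [ 0.0448 -0.0584]
8.65 [0.4761 0.153  0.0345] jig mm [-104.9   77.7] yaw 11.3 [ 0.5 -0.9 -0.5] -0.00017040410808760796
```

Emit:
{"api": "carry_out", "payload": {"moves": [[[-0.0003, -0.0054, 0], 5], [[-0.0005, -0.0097, 0], 10], [[0.0, -0.016, 0], 18], [[0.0013, -0.0224, 0], 25], [[0.0035, -0.0285, 0], 32.5], [[0.0063, -0.0342, 0], 40], [[0.011, -0.041, 0], 48], [[0.0142, -0.0444, 0], 55]]}}

```text
time: 9.45
eef_pos: [0.4892, 0.109, 0.0343]
eef_rot: [-3.141, -0.0, 1.163]
wrist_force: [-0.9, 0.8, -0.1]
gripper_width: 0.003
```

Emit:
{"api": "carry_out", "payload": {"moves": [[[0.0032, -0.0028, 0], 5], [[0.0066, -0.0054, 0], 10], [[0.0102, -0.0077, 0], 15], [[0.0141, -0.0097, 0], 20], [[0.018, -0.0113, 0], 25], [[0.0221, -0.0125, 0], 30], [[0.0263, -0.0134, 0], 35], [[0.0263, -0.0134, 0], 35]]}}

```text
time: 10.25
eef_pos: [0.5157, 0.0957, 0.0343]
eef_rot: [3.141, -0.0, 1.769]
wrist_force: [0.0, -0.1, 0.5]
gripper_width: 0.003
```

```bash
python3 st.py
```

```text
10.25 [0.5157 0.0957 0.0343] jig mm [-77.3  13.8] yaw 101.3 [ 0.  -0.1  0.5] 0.003325387297694493
```

Emit:
{"api": "carry_out", "payload": {"moves": [[[0.002, 0.0004, 0], 0], [[0.004, 0.0008, 0], 0], [[0.004, 0.0008, 0], 0]]}}

```text
time: 10.55
eef_pos: [0.5159, 0.0959, 0.0339]
eef_rot: [-3.135, -0.0, 1.767]
wrist_force: [-6.7, -2.3, 5.6]
gripper_width: -0.001
```

```bash
cat > v.py <<'E'
from h import *
p=bot.get_image("scene"); q=bot.get_image("side"); w=bot.get_image("wrist")
r=lambda i:cv2.resize(np.ascontiguousarray(i),(400,400),interpolation=cv2.INTER_CUBIC)
cv2.imwrite("pics/l1.png",np.hstack([r(p["image"][190:290,290:390]),r(w["image"][100:300,220:420])])[:,:,::-1])
for x in (p,q,w): find(x,["latch_knob","tile"],pmin=.5)
E
python3 v.py; python3 st.py
```

```text
latch_knob 0.56 [0.5328 0.1002 0.052 ] [339. 236.]
tile 0.74 [0.5934 0.0999 0.0105] [302. 221.]
tile 0.67 [0.4661 0.3784 0.0957] [364. 259.]
tile 0.64 [0.59   0.0943 0.0261] [303. 215.]
11.0 [0.5159 0.0959 0.0339] jig mm [-77.   13.9] yaw 101.2 [-6.6 -2.1  4.1] 0.0037242061967021588
```

View pics/l1.png

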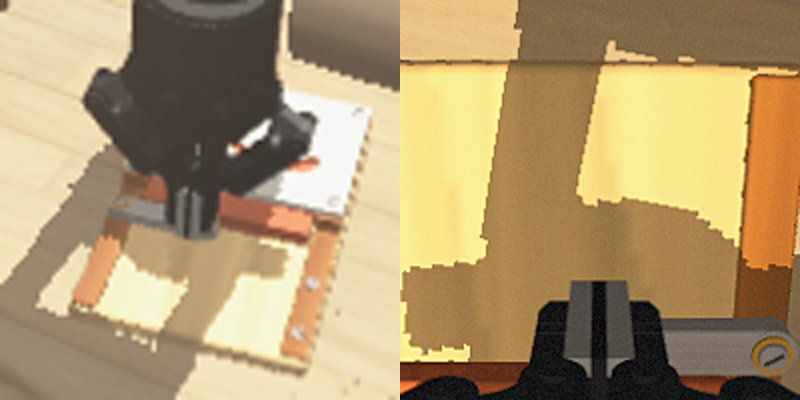

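Right panel: the bar lies straight across the channel from the pivot at (770,355); left panel: the latch is behind the orange tile edge at (270,215). The knob measures jig (-60,+15) against an expected (-60,+14), and it stalled at 7 N, so it is shut. On to the stylus.

Emit:
{"api": "carry_out", "payload": {"moves": [[[-0.02, -0.004, 0], 0], [[-0.02, -0.004, 0.045], 0], [[-0.02, -0.004, 0.09], 0], [[-0.03, 0.025, 0.12], 0], [[-0.04, 0.06, 0.15], 0], [[-0.05, 0.1, 0.17], 0], [[-0.06, 0.15, 0.185], 0], [[-0.07, 0.2, 0.185], 0]], "jaw": 0.045, "force": 45}}

```text
time: 11.8
eef_pos: [0.4516, 0.295, 0.2223]
eef_rot: [3.135, -0.002, 1.765]
wrist_force: [1.4, 0.1, -0.4]
gripper_width: 0.528
```

Emit:
{"api": "carry_out", "payload": {"moves": [[[-0.005, 0.04, 0], 0], [[-0.01, 0.075, 0], 0], [[-0.01, 0.075, 0], 0], [[-0.01, 0.075, 0], 0], [[-0.01, 0.075, 0], 0]]}}

```text
time: 12.3
eef_pos: [0.4401, 0.3667, 0.219]
eef_rot: [-3.141, 0.001, 1.767]
wrist_force: [-0.6, 0.1, 0.3]
gripper_width: 0.522
```

```bash
cat > g.py <<'E'
from h import *
bot.get_image("wrist"); w=bot.get_image("wrist"); s=bot.state(); print(s["eef_pos"],s["eef_rot"],s["gripper_width"])
find(w,"stylus stylus_grip stand stand_hole stamp".split(),pmin=.4)
m=w["image"]; save(w,"w3.png",(160,60,480,300),2.5)
E
python3 g.py
```

```text
[0.44035858 0.36628222 0.21920532] [-3.14142253e+00  3.95789582e-04  1.76567604e+00] 0.5296660369752791
stylus 0.65 [0.4673 0.3781 0.0009] [325. 188.]
stylus 0.61 [0.5596 0.3575 0.0698] [289. 286.]
stylus 0.55 [0.4641 0.3783 0.0599] [327. 202.]
stylus_grip 0.95 [0.4629 0.3761 0.0977] [325. 214.]
stylus_grip 0.8 [0.56   0.3576 0.1183] [284. 317.]
stand 0.65 [0.4656 0.3768 0.002 ] [324. 187.]
stand_hole 0.58 [0.4652 0.3767 0.0588] [325. 202.]
stamp 0.77 [0.6152 0.4121 0.0024] [328. 300.]
```

View pics/w3.png

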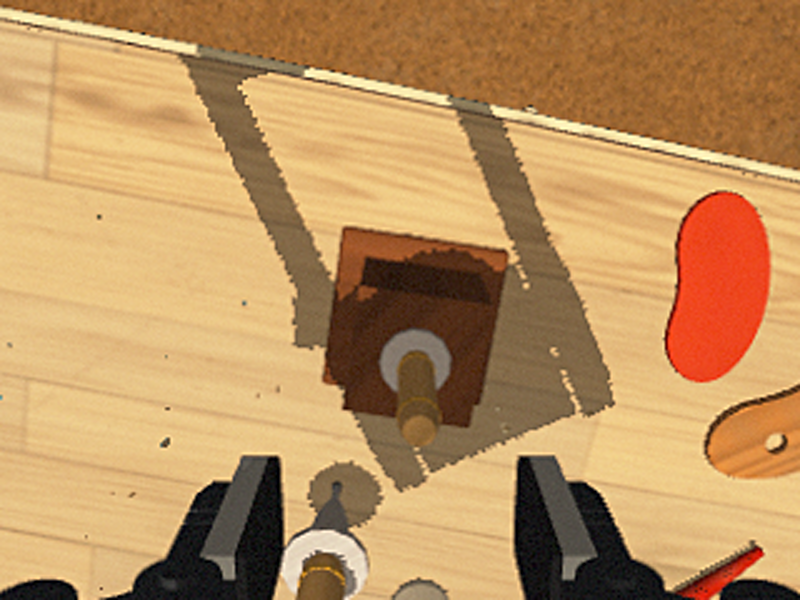

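```bash
cat > g2.py <<'E'
from h import *
w=bot.get_image("wrist")
f=lambda c:(np.array(c)+.5)/2.5-.5+[160,60]
print(onplane(w,f((415,361)),.064),onplane(w,f((420,431)),.128))
E
python3 g2.py
```

```text
[0.46537776 0.3779872  0.064     ] [0.46639741 0.37850799 0.128     ]
```

Emit:
{"api": "carry_out", "payload": {"moves": [[[0.0254, 0.0113, 0], 0], [[0.0254, 0.0113, -0.03], 0], [[0.0254, 0.0113, -0.06], 0], [[0.0254, 0.0113, -0.09], 0], [[0.0254, 0.0113, -0.115], 0], [[0.0254, 0.0113, -0.13], 0], [[0.0254, 0.0113, -0.142], 0], [[0.0254, 0.0113, -0.142], 0]]}}

```text
time: 13.5
eef_pos: [0.4647, 0.378, 0.0756]
eef_rot: [-3.139, 0.001, 1.767]
wrist_force: [0.0, 0.3, -0.9]
gripper_width: 0.527
```

```bash
cat > g3.py <<'E'
from h import *
w=bot.get_image("wrist"); s=bot.state(); print(s["eef_pos"],s["eef_rot"],s["wrist_force"])
save(w,"w4.png",(220,120,420,320),3)
E
python3 g3.py
```

```text
[0.46536839 0.37855816 0.0767615 ] [-3.14049549e+00  5.06371518e-04  1.76722829e+00] [-0.20837297  0.14471513 -0.12690377]
```

View pics/w4.png

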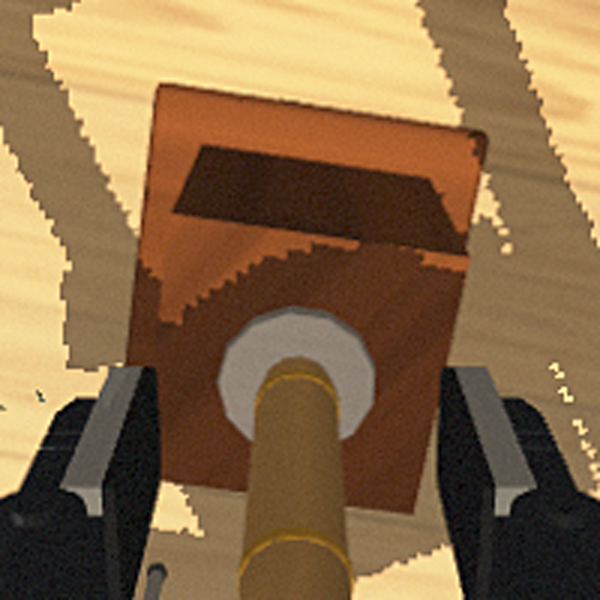

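The handle at (298,470) sits centred between the pads (155 and 445). Closing.

Emit:
{"api": "carry_out", "payload": {"moves": [[[0, 0, 0], 0], [[0, 0, 0], 0], [[0, 0, 0], 0], [[0, 0, 0], 0], [[0, 0, 0], 0], [[0, 0, 0], 0]], "jaw": 0, "force": 45}}

```text
time: 14.15
eef_pos: [0.4663, 0.3793, 0.0784]
eef_rot: [3.139, -0.001, 1.767]
wrist_force: [-1.0, -0.4, 4.9]
gripper_width: 0.152
```

Emit:
{"api": "carry_out", "payload": {"moves": [[[0, 0, 0.015], 0], [[0, 0, 0.03], 0], [[0, 0, 0.05], 0], [[0, 0, 0.08], 0], [[0, 0, 0.08], 0], [[0, 0, 0.08], 0]]}}

```text
time: 14.75
eef_pos: [0.4656, 0.3789, 0.1576]
eef_rot: [3.141, -0.001, 1.767]
wrist_force: [0.5, 0.0, -0.1]
gripper_width: 0.153
```

```bash
cat > g4.py <<'E'
from h import *
s=bot.state(); print(s["eef_pos"],s["eef_rot"],s["wrist_force"],s["gripper_width"],s["joint_positions"].round(2))
for c in ("scene","side","wrist"):
    p=bot.get_image(c); print(c); find(p,["stylus","stylus_point","stylus_grip","stand_hole"],pmin=.3)
    globals()[c]=p
r=lambda i:cv2.resize(np.ascontiguousarray(i),(400,500),interpolation=cv2.INTER_CUBIC)
import sys
u=proj(scene,s["eef_pos"]-[0,0,.03]).astype(int); v=proj(side,s["eef_pos"]-[0,0,.03]).astype(int)
cv2.imwrite("pics/%s.png"%sys.argv[1],np.hstack([r(i["image"][a[1]-50:a[1]+50,a[0]-40:a[0]+40]) for i,a in ((scene,u),(side,v))])[:,:,::-1])
E
python3 g4.py grip
```

```text
[0.46561178 0.37893288 0.15764372] [ 3.14056564e+00 -5.18376907e-04  1.76744168e+00] [ 0.52596594  0.02572988 -0.10320496] 0.1534840764108614 [ 0.61  0.4   1.55  0.    1.18 -1.15]
scene
stylus 0.72 [0.5607 0.3593 0.0682] [252. 190.]
stylus 0.51 [0.4674 0.38   0.14  ] [218. 183.]
stylus_grip 0.65 [0.4642 0.3746 0.1766] [217. 172.]
stylus_grip 0.65 [0.5603 0.3575 0.1165] [251. 175.]
stand_hole 0.71 [0.5924 0.1003 0.022 ] [349. 230.]
stand_hole 0.69 [0.4651 0.3747 0.064 ] [224. 210.]
side
stylus 0.88 [0.5556 0.3583 0.0686] [315. 265.]
stylus 0.57 [0.463 0.378 0.136] [367. 240.]
stylus_grip 0.67 [0.5531 0.3592 0.1161] [315. 244.]
stylus_grip 0.48 [0.5963 0.1157 0.022 ] [300. 221.]
stand_hole 0.62 [0.4629 0.3748 0.0575] [365. 275.]
wrist
stylus 0.62 [0.4653 0.3776 0.141 ] [318. 242.]
stylus 0.47 [0.5569 0.3553 0.0658] [271. 295.]
stylus_point 0.54 [0.4695 0.3804 0.0888] [321. 215.]
stylus_grip 0.88 [0.4625 0.3759 0.1778] [315. 273.]
stand_hole 0.78 [0.4642 0.3778 0.0588] [319. 194.]
stand_hole 0.67 [0.4651 0.3793 0.1368] [321. 239.]
```

View pics/grip.png

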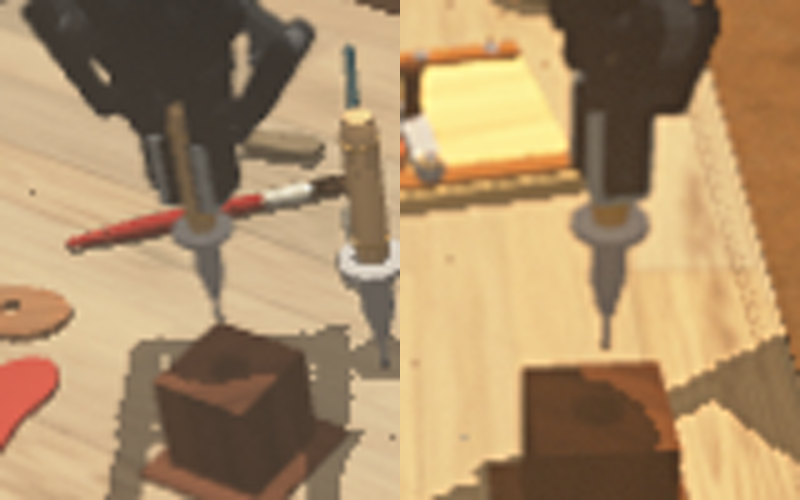

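Gripped and lifted upright: collar at (200,230)/(610,225), point at (218,318)/(605,345), the hole below visible at (235,362)/(600,405). Moving above the slot's eye.

Emit:
{"api": "carry_out", "payload": {"moves": [[[0.0, -0.04, 0], 0], [[0.01, -0.08, 0], 0], [[0.03, -0.12, 0], 0], [[0.05, -0.16, 0], 0], [[0.07, -0.2, 0], 0], [[0.09, -0.24, 0], 0], [[0.115, -0.28, 0], 0], [[0.136, -0.319, 0], 0]]}}

```text
time: 16.3
eef_pos: [0.6028, 0.0579, 0.1576]
eef_rot: [3.14, 0.0, 1.767]
wrist_force: [0.4, 0.5, -0.0]
gripper_width: 0.15
```

Emit:
{"api": "carry_out", "payload": {"moves": [[[0, 0, -0.012], 0], [[0, 0, -0.025], 0], [[0, 0, -0.037], 0], [[0, 0, -0.043], 0], [[0, 0, -0.043], 0], [[0, 0, -0.043], 0]]}}

```text
time: 16.9
eef_pos: [0.6012, 0.0608, 0.1142]
eef_rot: [-3.141, -0.0, 1.769]
wrist_force: [-0.2, 0.2, -1.2]
gripper_width: 0.15
```

```bash
cat > k.py <<'E'
from h import *
import sys
w=bot.get_image("wrist"); ss=[bot.state()]; bot.get_image("side"); ss.append(bot.state())
for s in ss: print(s["time"],s["eef_pos"],s["eef_rot"],s["wrist_force"])
q=np.load("jig.npy"); c,k=np.cos(q[2]),np.sin(q[2]); J=lambda x,y,z:np.array([q[0]+(c*x-k*y)/1e3,q[1]+(k*x+c*y)/1e3,z/1e3])
m=w["image"].copy(); big=cv2.resize(m[160:310,220:420],None,fx=4,fy=4,interpolation=cv2.INTER_CUBIC)
px=lambda W:tuple(((proj(w,W)-[220,160]+.5)*4-.5).round().astype(int).tolist())
ys=np.linspace(-38,38,60)
for y in ys:
    cv2.circle(big,px(J(7*np.sin(np.pi*y/38),y,30.5)),1,(0,255,0),-1)
for A in [(-34,-66,30.5),(-34,66,30.5),(63,-66,30.5),(63,66,30.5)]: cv2.circle(big,px(J(*A)),4,(0,0,255),1)
e=np.mean([s["eef_pos"] for s in ss],0)
print("pred point px",px(e-[0,0,.069]),"eye px",px(J(0,-38,30.5)),px(J(0,-38,24)))
cv2.imwrite("pics/%s.png"%sys.argv[1],big[:,:,::-1]); np.save("w.npy",w,allow_pickle=True)
find(w,["stylus_point","slot"],pmin=.3)
E
python3 k.py eye1
```

```text
16.95 [0.60159493 0.06065844 0.11454028] [3.14108304e+00 8.50598182e-05 1.76873498e+00] [-0.38642559 -0.20372657 -1.09875402]
17.0 [0.60184169 0.06052261 0.11480623] [3.14051191e+00 1.61379827e-04 1.76850633e+00] [0.03116331 0.01211391 0.0129671 ]
pred point px (398, 200) eye px (395, 170) (395, 159)
stylus_point 0.52 [0.6026 0.063  0.0445] [322. 211.]
slot 0.95 [0.5946 0.0958 0.0237] [366. 200.]
slot 0.94 [0.6015 0.0574 0.0272] [315. 200.]
slot 0.9 [0.6    0.1182 0.0249] [393. 212.]
slot 0.89 [0.5944 0.1061 0.0278] [381. 204.]
slot 0.85 [0.5932 0.1292 0.0226] [409. 206.]
slot 0.8 [0.5886 0.1315 0.0203] [412. 200.]
slot 0.72 [0.5931 0.0708 0.0277] [335. 193.]
slot 0.66 [0.5941 0.0856 0.024 ] [354. 197.]
slot 0.57 [0.5872 0.0788 0.0247] [347. 187.]
```

View pics/eye1.png

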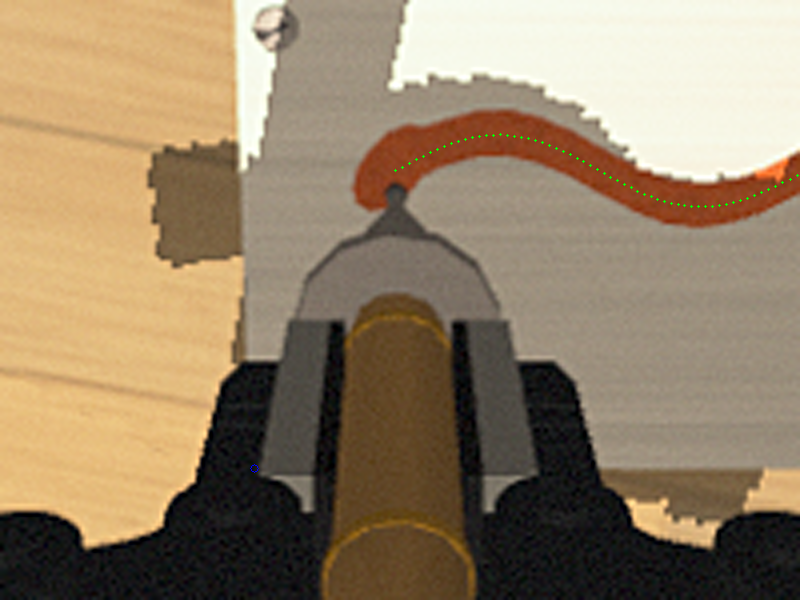

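The green model curve lies on the slot within about 0.5 mm (hump (490,132), trough (700,205), eye centre about (393,168)). The ball at (396,190) is about 2 mm toward the mouth of where I predicted it, so I correct for that while lowering.

Emit:
{"api": "carry_out", "payload": {"moves": [[[0.0016, -0.0002, 0], 0], [[0.0016, -0.0002, -0.005], 0], [[0.0016, -0.0002, -0.01], 0], [[0.0016, -0.0002, -0.014], 0], [[0.0016, -0.0002, -0.017], 0], [[0.0016, -0.0002, -0.019], 0], [[0.0016, -0.0002, -0.0195], 0], [[0.0016, -0.0002, -0.0195], 0]]}}

```text
time: 17.9
eef_pos: [0.6031, 0.0596, 0.0946]
eef_rot: [-3.141, -0.0, 1.767]
wrist_force: [-0.7, -0.2, -0.1]
gripper_width: 0.149
```

```bash
cat > fz.py <<'E'
from h import *
S=[]
for _ in range(8): bot.get_image("side"); S.append(bot.state())
m=lambda k:np.mean([s[k] for s in S],0)
print(S[-1]["time"],m("eef_pos").round(5),m("wrist_force").round(2),np.std([s["wrist_force"] for s in S],0).round(2))
E
python3 fz.py
```

```text
18.3 [0.60327 0.05961 0.09489] [ 0.29 -0.22 -0.7 ] [0.36 0.43 0.33]
```

Emit:
{"api": "carry_out", "payload": {"moves": [[[0, 0, -0.001], 0], [[0, 0, -0.002], 0], [[0, 0, -0.003], 0], [[0, 0, -0.004], 0], [[0, 0, -0.004], 0]]}}

```text
time: 18.8
eef_pos: [0.6033, 0.0596, 0.0907]
eef_rot: [3.141, 0.0, 1.767]
wrist_force: [-0.3, 0.7, 0.7]
gripper_width: 0.148
```

```bash
python3 fz.py; python3 k.py eye2
```

```text
19.2 [0.60326 0.05962 0.09084] [0.28 0.15 1.31] [0.7  0.52 0.47]
19.25 [0.60320669 0.05962272 0.09080961] [3.14140040e+00 4.33673178e-05 1.76740847e+00] [-0.25433926 -0.65976665  0.81353186]
19.3 [0.60321633 0.05962269 0.09078751] [3.14140224e+00 1.36923245e-05 1.76738041e+00] [0.09279353 0.36106907 1.24665318]
pred point px (400, 196) eye px (404, 205) (404, 192)
stylus_point 0.59 [0.6058 0.0599 0.0234] [319. 213.]
slot 0.95 [0.5915 0.0773 0.0236] [348. 198.]
slot 0.88 [0.5962 0.0975 0.0223] [375. 209.]
slot 0.88 [0.5856 0.1333 0.0207] [428. 204.]
slot 0.87 [0.6028 0.055  0.0274] [313. 210.]
slot 0.87 [0.5964 0.0709 0.0263] [338. 205.]
slot 0.77 [0.5975 0.1053 0.0266] [387. 216.]
slot 0.77 [0.5975 0.1163 0.0239] [401. 217.]
slot 0.59 [0.594  0.1239 0.0232] [413. 214.]
slot 0.57 [0.5961 0.0827 0.0215] [354. 205.]
```

View pics/eye2.png

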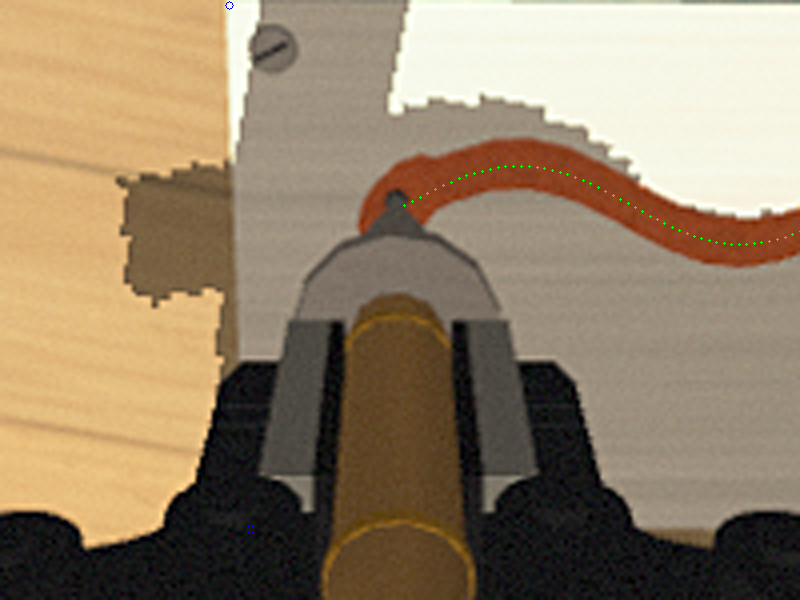

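Ball at (397,197) on the orange tile inside the eye (centre about (404,196)), about 1.2 mm to -y. The force rise of about 2 N and the image suggest roughly 3.5 mm of spring travel, so I ease it by 1 mm and then draw.

```bash
cat > path.py <<'E'
from h import *
q=np.load("jig.npy"); c,k=np.cos(q[2]),np.sin(q[2])
y=np.linspace(-39.2,37.6,4000); x=np.where(y<-38,0,7*np.sin(np.pi*y/38)); L=np.r_[0,np.cumsum(np.hypot(np.diff(x),np.diff(y)))]
g=np.interp(np.linspace(0,L[-1],41),L,y); X=np.where(g<-38,0,7*np.sin(np.pi*g/38))-.2; Y=g
X[0]=0
W=np.c_[c*X-k*Y,k*X+c*Y]/1e3; W-=W[0]; print(L[-1])
for i in range(5):
    b=np.round(W[8*i],4); print([[ [round(float(a),4) for a in W[8*i+j]-b]+[0],0] for j in range(1,9)])
E
python3 path.py
```

```text
82.74817805624905
[[[-0.001, 0.0018, 0], 0], [[-0.0024, 0.0034, 0], 0], [[-0.0037, 0.0049, 0], 0], [[-0.005, 0.0065, 0], 0], [[-0.0062, 0.0082, 0], 0], [[-0.0074, 0.0099, 0], 0], [[-0.0085, 0.0117, 0], 0], [[-0.0094, 0.0135, 0], 0]]
[[[-0.0008, 0.0019, 0], 0], [[-0.0014, 0.0039, 0], 0], [[-0.0018, 0.0059, 0], 0], [[-0.002, 0.008, 0], 0], [[-0.002, 0.0101, 0], 0], [[-0.0018, 0.0121, 0], 0], [[-0.0015, 0.0142, 0], 0], [[-0.0011, 0.0162, 0], 0]]
[[[0.0005, 0.002, 0], 0], [[0.0011, 0.004, 0], 0], [[0.0017, 0.006, 0], 0], [[0.0024, 0.0079, 0], 0], [[0.0031, 0.0099, 0], 0], [[0.0037, 0.0118, 0], 0], [[0.0043, 0.0138, 0], 0], [[0.0049, 0.0158, 0], 0]]
[[[0.0005, 0.002, 0], 0], [[0.0009, 0.004, 0], 0], [[0.0012, 0.0061, 0], 0], [[0.0013, 0.0082, 0], 0], [[0.0013, 0.0102, 0], 0], [[0.001, 0.0123, 0], 0], [[0.0006, 0.0143, 0], 0], [[-0.0, 0.0163, 0], 0]]
[[[-0.0009, 0.0019, 0], 0], [[-0.0018, 0.0037, 0], 0], [[-0.0029, 0.0055, 0], 0], [[-0.0041, 0.0072, 0], 0], [[-0.0053, 0.0088, 0], 0], [[-0.0066, 0.0104, 0], 0], [[-0.008, 0.012, 0], 0], [[-0.0093, 0.0135, 0], 0]]
```

Emit:
{"api": "carry_out", "payload": {"moves": [[[0, 0, 0.0005], 0], [[0, 0, 0.001], 0]]}}

```text
time: 19.6
eef_pos: [0.6032, 0.0596, 0.0917]
eef_rot: [3.142, -0.0, 1.767]
wrist_force: [0.3, -0.2, 0.2]
gripper_width: 0.15
```

```bash
python3 fz.py
```

```text
20.0 [0.60317 0.0596  0.09175] [ 0.05 -0.05  0.42] [0.45 0.37 0.41]
```

Emit:
{"api": "carry_out", "payload": {"moves": [[[-0.001, 0.0018, 0], 0], [[-0.0024, 0.0034, 0], 0], [[-0.0037, 0.0049, 0], 0], [[-0.005, 0.0065, 0], 0], [[-0.0062, 0.0082, 0], 0], [[-0.0074, 0.0099, 0], 0], [[-0.0085, 0.0117, 0], 0], [[-0.0094, 0.0135, 0], 0]]}}

```text
time: 20.8
eef_pos: [0.5935, 0.0732, 0.0917]
eef_rot: [-3.141, 0.0, 1.767]
wrist_force: [-0.2, -1.6, 1.4]
gripper_width: 0.147
```

```bash
python3 fz.py
```

```text
21.2 [0.59338 0.07351 0.09165] [-0.03  0.82  0.69] [0.45 0.43 0.58]
```

Emit:
{"api": "carry_out", "payload": {"moves": [[[-0.0008, 0.0019, 0], 0], [[-0.0014, 0.0039, 0], 0], [[-0.0018, 0.0059, 0], 0], [[-0.002, 0.008, 0], 0], [[-0.002, 0.0101, 0], 0], [[-0.0018, 0.0121, 0], 0], [[-0.0015, 0.0142, 0], 0], [[-0.0011, 0.0162, 0], 0]]}}

```text
time: 22.0
eef_pos: [0.5925, 0.0895, 0.0917]
eef_rot: [-3.141, -0.0, 1.767]
wrist_force: [-0.3, -0.2, 1.3]
gripper_width: 0.154
```

```bash
python3 k.py mid
```

```text
22.05 [0.59263935 0.08994755 0.09170189] [-3.14158523e+00 -5.27918430e-04  1.76741564e+00] [-0.00409371  2.30370539  0.19841223]
22.1 [0.59265309 0.08999898 0.09169577] [ 3.14148312e+00 -8.77924245e-04  1.76733845e+00] [-0.25479634 -0.06779185  1.03469713]
pred point px (403, 198) eye px (218, 230) (223, 216)
stylus_point 0.57 [0.5958 0.094  0.0249] [325. 215.]
stylus_point 0.38 [0.5911 0.0883 0.0738] [318. 238.]
slot 0.97 [0.5929 0.0833 0.0262] [311. 209.]
slot 0.93 [0.5936 0.0702 0.0261] [292. 207.]
slot 0.91 [0.5958 0.1044 0.0281] [340. 220.]
slot 0.89 [0.593  0.0961 0.0243] [329. 212.]
slot 0.85 [0.5914 0.0777 0.0273] [303. 206.]
slot 0.84 [0.5945 0.1265 0.0244] [371. 222.]
slot 0.76 [0.6002 0.1168 0.0259] [356. 228.]
slot 0.7 [0.5903 0.1341 0.0218] [382. 217.]
slot 0.59 [0.6017 0.0557 0.028 ] [268. 215.]
```

View pics/mid.png

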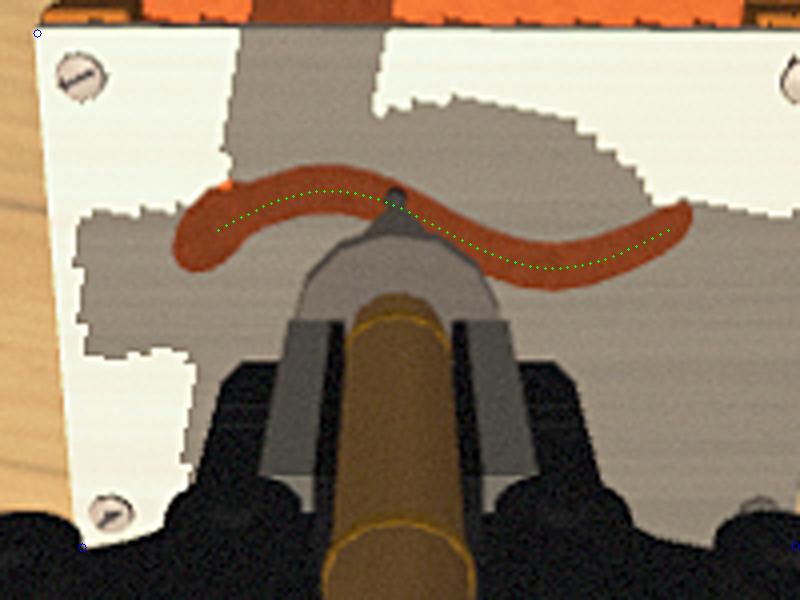

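The tip at (396,195) runs centred in the slot; the model end (669,230) agrees with the slot's end at about (668,225). Continuing.

Emit:
{"api": "carry_out", "payload": {"moves": [[[0.0005, 0.002, 0], 0], [[0.0011, 0.004, 0], 0], [[0.0017, 0.006, 0], 0], [[0.0024, 0.0079, 0], 0], [[0.0031, 0.0099, 0], 0], [[0.0037, 0.0118, 0], 0], [[0.0043, 0.0138, 0], 0], [[0.0049, 0.0158, 0], 0]]}}

```text
time: 23.0
eef_pos: [0.5976, 0.1053, 0.0917]
eef_rot: [-3.142, 0.0, 1.767]
wrist_force: [-0.8, -0.7, 1.2]
gripper_width: 0.153
```

Emit:
{"api": "carry_out", "payload": {"moves": [[[0.0005, 0.002, 0], 0], [[0.0009, 0.004, 0], 0], [[0.0012, 0.0061, 0], 0], [[0.0013, 0.0082, 0], 0], [[0.0012, 0.0102, 0], 0], [[0.0009, 0.0123, 0], 0], [[0.0004, 0.0143, 0], 0], [[-0.0002, 0.0163, 0], 0]]}}

```text
time: 23.8
eef_pos: [0.5975, 0.1216, 0.0918]
eef_rot: [3.141, 0.0, 1.767]
wrist_force: [0.4, -1.5, 0.5]
gripper_width: 0.144
```

Emit:
{"api": "carry_out", "payload": {"moves": [[[-0.0009, 0.0019, 0], 0], [[-0.0018, 0.0037, 0], 0], [[-0.0029, 0.0055, 0], 0], [[-0.0041, 0.0072, 0], 0], [[-0.0053, 0.0088, 0], 0], [[-0.0066, 0.0104, 0], 0], [[-0.008, 0.012, 0], 0], [[-0.0093, 0.0135, 0], 0]]}}

```text
time: 24.6
eef_pos: [0.588, 0.135, 0.0918]
eef_rot: [3.142, 0.0, 1.767]
wrist_force: [0.7, -0.1, 1.1]
gripper_width: 0.148
```

```bash
python3 fz.py; python3 k.py end
```

```text
25.0 [0.58765 0.13526 0.09167] [-0.6   0.8   0.69] [0.42 0.57 0.46]
25.05 [0.5878604  0.13494796 0.09164163] [-3.14116278e+00 -1.53509649e-04  1.76734139e+00] [-0.49131983  0.89507531  0.8115556 ]
25.1 [0.58788084 0.13490005 0.09164902] [-3.14120172e+00 -1.28594691e-04  1.76731004e+00] [-0.64169153  0.6098109   1.42576178]
pred point px (399, 197) eye px (-52, 206) (-40, 193)
stylus_point 0.53 [0.5879 0.136  0.0254] [321. 211.]
stylus_point 0.4 [0.5978 0.1153 0.0243] [289. 218.]
slot 0.96 [0.5905 0.0844 0.024 ] [246. 199.]
slot 0.83 [0.5951 0.1275 0.0244] [307. 217.]
slot 0.67 [0.5991 0.1149 0.0247] [288. 219.]
slot 0.63 [0.5888 0.0798 0.0271] [239. 197.]
slot 0.63 [0.5884 0.1311 0.0203] [314. 207.]
slot 0.6 [0.6033 0.0586 0.0268] [206. 211.]
slot 0.6 [0.5929 0.0965 0.0244] [263. 206.]
slot 0.57 [0.5938 0.0725 0.0282] [227. 203.]
slot 0.56 [0.5943 0.1038 0.0269] [273. 211.]
```

The picture quota is spent, so I go on with numbers: the network puts the tip at (.588,.136) against the slot end (.587,.1345). Lifting out and returning.

Emit:
{"api": "carry_out", "payload": {"moves": [[[0, 0, 0.004], 0], [[0, 0, 0.012], 0], [[0, 0, 0.03], 0], [[0, 0, 0.0655], 0], [[0, 0, 0.0655], 0], [[0, 0, 0.0655], 0]]}}

```text
time: 25.8
eef_pos: [0.5889, 0.1349, 0.1587]
eef_rot: [3.139, 0.0, 1.767]
wrist_force: [0.0, -0.8, -0.5]
gripper_width: 0.153
```

Emit:
{"api": "carry_out", "payload": {"moves": [[[-0.02, 0.035, 0], 0], [[-0.04, 0.07, 0], 0], [[-0.06, 0.1, 0], 0], [[-0.08, 0.13, 0], 0], [[-0.1, 0.16, 0], 0], [[-0.115, 0.19, 0], 0], [[-0.1225, 0.22, 0], 0], [[-0.1225, 0.2439, 0], 0]]}}

```text
time: 26.6
eef_pos: [0.463, 0.3796, 0.1559]
eef_rot: [-3.138, 0.001, 1.769]
wrist_force: [0.5, 0.3, 0.3]
gripper_width: 0.15
```

Emit:
{"api": "carry_out", "payload": {"moves": [[[0, 0, 0], 0], [[0, 0, 0], 0], [[0, 0, 0], 0]]}}

```text
time: 26.9
eef_pos: [0.465, 0.3774, 0.1563]
eef_rot: [-3.139, 0.002, 1.767]
wrist_force: [-0.6, 0.3, -0.9]
gripper_width: 0.15
```

```bash
cat > r.py <<'E'
from h import *
S=[]
for _ in range(4): w=bot.get_image("wrist"); S.append(bot.state())
print(S[-1]["time"],np.mean([s["eef_pos"] for s in S],0),np.mean([s["eef_rot"][2] for s in S]))
find(w,["stylus","stylus_point","stylus_grip","stand_hole","stand"],pmin=.3)
big=cv2.resize(w["image"][160:310,220:420],None,fx=4,fy=4,interpolation=cv2.INTER_CUBIC)[:,:,::-1]
old=cv2.imread("pics/eye1.png")
for n,(x0,y0,x1,y1) in dict(handle=(335,290,475,590),collar=(300,235,500,330),tip=(378,180,416,245)).items():
    r=cv2.matchTemplate(np.ascontiguousarray(big[y0-12:y1+10,x0-12:x1+12]),old[y0:y1,x0:x1],cv2.TM_CCOEFF_NORMED); _,v,_,l=cv2.minMaxLoc(r); print(n,round(v,2),l[0]-12,l[1]-12)
for c in ("scene","side"): p=bot.get_image(c); find(p,["stand_hole","stand","latch_knob"],pmin=.5)
E
python3 r.py
```

```text
27.1 [0.46547855 0.37755361 0.1568844 ] 1.7662100285143283
stylus 0.77 [0.4639 0.3775 0.1416] [320. 240.]
stylus_point 0.52 [0.4681 0.3772 0.0887] [318. 212.]
stylus_grip 0.63 [0.4599 0.3765 0.1755] [320. 265.]
stand_hole 0.79 [0.4625 0.378  0.0565] [321. 192.]
stand_hole 0.59 [0.4627 0.3767 0.14  ] [319. 236.]
stand 0.86 [0.4638 0.3756 0.0011] [318. 175.]
handle 0.98 0 0
collar 0.27 0 1
tip 0.39 -12 -1
stand_hole 0.64 [0.4669 0.3767 0.0629] [224. 210.]
stand_hole 0.52 [0.4651 0.3772 0.1766] [216. 171.]
stand 0.79 [ 4.688e-01  3.744e-01 -3.000e-04] [229. 229.]
latch_knob 0.62 [0.5322 0.0991 0.0542] [339. 236.]
stand_hole 0.74 [0.4624 0.3773 0.061 ] [366. 274.]
stand 0.89 [ 0.4633  0.379  -0.0006] [364. 300.]
latch_knob 0.61 [0.531  0.0976 0.0523] [327. 206.]
```

Emit:
{"api": "carry_out", "payload": {"moves": [[[0, 0.001, -0.01], 0], [[0, 0.001, -0.02], 0], [[0, 0.001, -0.03], 0], [[0, 0.001, -0.035], 0], [[0, 0.001, -0.04], 0]]}}

```text
time: 28.25
eef_pos: [0.4652, 0.3796, 0.1161]
eef_rot: [-3.14, 0.001, 1.767]
wrist_force: [0.2, -0.6, -1.4]
gripper_width: 0.149
```

```bash
python3 fz.py
```

```text
28.65 [0.46555 0.3798  0.11704] [ 0.07 -0.08 -0.67] [0.44 0.47 0.52]
```

Emit:
{"api": "carry_out", "payload": {"moves": [[[0, -0.0008, -0.006], 0], [[0, -0.0008, -0.012], 0], [[0, -0.0008, -0.018], 0], [[0, -0.0008, -0.024], 0], [[0, -0.0008, -0.029], 0], [[0, -0.0008, -0.034], 0], [[0, -0.0008, -0.034], 0]]}}

```text
time: 29.35
eef_pos: [0.465, 0.3787, 0.0822]
eef_rot: [-3.14, 0.001, 1.767]
wrist_force: [-0.6, 0.3, 0.2]
gripper_width: 0.151
```

```bash
python3 fz.py
```

```text
29.75 [0.46566 0.37909 0.08335] [ 0.04 -0.06 -0.28] [0.62 0.62 0.38]
```

Free of side forces, 6 mm to go.

Emit:
{"api": "carry_out", "payload": {"moves": [[[0, 0, -0.002], 0], [[0, 0, -0.004], 0], [[0, 0, -0.0055], 0], [[0, 0, -0.006], 0], [[0, 0, -0.006], 0]]}}

```text
time: 30.25
eef_pos: [0.4655, 0.379, 0.0784]
eef_rot: [3.141, -0.0, 1.767]
wrist_force: [-1.7, -0.6, 7.8]
gripper_width: 0.156
```

```bash
python3 fz.py
```

```text
30.65 [0.46555 0.37898 0.07837] [-1.73 -1.48  7.62] [0.57 0.67 0.19]
```

Collar seated (7.6 N upward). Releasing.

Emit:
{"api": "carry_out", "payload": {"moves": [[[0, 0, 0.0005], 0], [[0, 0, 0.0005], 0], [[0, 0, 0.0005], 0], [[0, 0, 0.0005], 0], [[0, 0, 0.0005], 0]], "jaw": 0.045}}

```text
time: 31.15
eef_pos: [0.4655, 0.379, 0.0775]
eef_rot: [-3.141, 0.0, 1.767]
wrist_force: [-0.5, -0.7, 0.8]
gripper_width: 0.526
```

Emit:
{"api": "carry_out", "payload": {"moves": [[[0, 0, 0.02], 0], [[0, 0, 0.05], 0], [[0, 0, 0.09], 0], [[0, 0, 0.13], 0], [[-0.025, -0.01, 0.142], 0], [[-0.025, -0.01, 0.142], 0], [[-0.025, -0.01, 0.142], 0]]}}

```text
time: 31.85
eef_pos: [0.4403, 0.3689, 0.22]
eef_rot: [3.141, -0.0, 1.768]
wrist_force: [-0.5, 0.6, 0.4]
gripper_width: 0.523
```

```bash
cat > z.py <<'E'
from h import *
bot.get_image("wrist"); w=bot.get_image("wrist"); s=bot.state(); print(s["time"],s["eef_pos"],s["gripper_width"],s["wrist_force"])
find(w,["stylus","stylus_grip","stand_hole"],pmin=.3)
b=np.ascontiguousarray(cv2.resize(w["image"][60:300,160:480],None,fx=2.5,fy=2.5,interpolation=cv2.INTER_CUBIC)[:,:,::-1]); o=cv2.imread("pics/w3.png")
for n,(x0,y0,x1,y1) in dict(stylus=(375,320,455,450),block=(320,220,510,430)).items():
    r=cv2.matchTemplate(b[y0-60:y1+60,x0-60:x1+60],o[y0:y1,x0:x1],cv2.TM_CCOEFF_NORMED); _,v,_,l=cv2.minMaxLoc(r); print(n,round(v,3),l[0]-60,l[1]-60)
for c in ("scene","side"):
    p=bot.get_image(c); find(p,["stylus","stylus_grip","stand_hole","latch_knob","tile","stamp","pinch_pot","cone_plug"],pmin=.4)
E
python3 z.py
```

```text
31.95 [0.44052375 0.36887496 0.21885917] 0.5318346472591389 [-0.20122479  0.77275403 -0.17704409]
stylus 0.78 [0.4652 0.3793 0.0575] [325. 202.]
stylus 0.72 [0.5594 0.3544 0.0674] [284. 284.]
stylus 0.38 [ 0.592   0.0973 -0.0032] [ 87. 238.]
stylus 0.31 [0.5939 0.1286 0.0213] [ 99. 252.]
stylus_grip 0.74 [0.461  0.3765 0.0986] [324. 212.]
stand_hole 0.79 [0.4659 0.3784 0.0631] [324. 204.]
stylus 0.972 -4 -4
block 0.974 -5 -2
stylus 0.75 [0.4682 0.38   0.0585] [223. 211.]
stylus 0.64 [0.5648 0.3589 0.0719] [253. 188.]
stylus 0.59 [0.5344 0.0992 0.0519] [340. 236.]
stylus_grip 0.62 [0.5546 0.3604 0.1216] [249. 174.]
stylus_grip 0.52 [0.4636 0.3762 0.0976] [221. 199.]
stand_hole 0.85 [0.4639 0.3774 0.059 ] [223. 212.]
stand_hole 0.72 [ 0.5936  0.0924 -0.0046] [351. 239.]
latch_knob 0.65 [0.5312 0.0993 0.0515] [339. 237.]
tile 0.89 [0.5926 0.0967 0.0112] [350. 234.]
stamp 0.59 [0.4702 0.381  0.0587] [224. 210.]
pinch_pot 0.95 [ 0.4517 -0.0956 -0.002 ] [407. 312.]
cone_plug 0.7 [0.5903 0.0809 0.0217] [356. 233.]
cone_plug 0.45 [0.6764 0.3266 0.0016] [288. 191.]
stylus 0.8 [0.5598 0.3584 0.0684] [312. 265.]
stylus 0.71 [0.4636 0.3778 0.0595] [365. 275.]
stylus_grip 0.86 [0.5525 0.3634 0.1129] [315. 247.]
stylus_grip 0.64 [0.4638 0.3779 0.0996] [366. 257.]
stylus_grip 0.45 [ 0.4521 -0.0927  0.0006] [353. 190.]
stand_hole 0.8 [0.4629 0.3796 0.0589] [365. 276.]
latch_knob 0.66 [0.5313 0.1004 0.0512] [327. 207.]
latch_knob 0.54 [0.5925 0.1258 0.0242] [302. 222.]
tile 0.66 [0.5926 0.0991 0.0122] [302. 221.]
stamp 0.58 [0.6188 0.4127 0.002 ] [281. 313.]
pinch_pot 0.96 [ 0.4511 -0.0877  0.0007] [354. 191.]
cone_plug 0.59 [ 0.6722  0.3279 -0.0042] [258. 286.]
```

Everything checks out: the stylus sits in the block as it did at the start, the tile is home, the knob is at the shut position and the bystanders have not moved. Handing in.

```bash
python3 -c "
from rig import bot
print(bot.finish_job())"
```

```text
the job is handed in; nothing more can be done
None
```

I handed the job in at about 32 s; the system gave no verdict.

**What I did**
- **Tile and latch:** I pushed the tile to the end stop (it stalled at about 8 N) and swung the latch round to its stop (stalled at about 7 N).
- **Stroke:** I took the smaller stylus from the block stand and lowered its point into the slot's eye. I drew it along the slot at about 2 cm/s without lifting, pausing briefly twice on the tile. The spring force was roughly 1–1.5 N.
- **Return:** I lifted the stylus out, lowered it into its stand until the collar met the block (about 7.6 N), let go and moved the gripper clear.

**What the last checks showed**
- **Tile:** it measured (0.593, 0.097–0.099), against a home position of (0.594, 0.097).
- **Latch:** the knob measured about (0.531, 0.100), against (0.532, 0.099) calculated for shut.
- **Stylus:** a wrist picture matches the stylus and block as they stood before I gripped it, to within about 1 mm of each other.
- **Bystanders:** the pot, stamp and cone read within a few mm of where they started.

**Not confirmed:** the 12-picture limit stopped me viewing the picture of the slot's end. There I relied on the arm's position and the network's reading of the tip, about 2 mm from the end point. I have no direct reading that the point stayed on the tile through the stroke; that rests on the noisy wrist force and a steady tool height.

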